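Slide the drying canisters into one nest against the batten

ROBOT

A 6-joint arm with a two-finger parallel gripper is mounted at the origin on the work surface. World frame = base frame: x ahead of the robot, y to its left, z up, the work surface at z = 0. Lengths are in m, angles in rad, forces in N, time in s.
With the tool pointing down it reaches from about 0.35 to 0.875 m from the base axis. Payload 4.2 kg.
Tool frame: the origin (TCP) lies on the mounting face of the last link; the fingertips stand 182 mm ahead of it and the grasp point (between the pads) lies 164 mm ahead of it; z points along the fingers, y is the line along which they close (so a half turn about z gives the same grasp; the last joint's range is limited). The gripper opens to 87 mm and grips with 3 to 60 N. Pads are 19 mm wide; open, the fingers measure 117 mm over their backs; the gripper's body (75 mm by 190 mm) begins 51 mm behind the grasp point.
Start: joints at [-0.969, 0.385, 0.008, 0, -1.194, -0.259], TCP at [0.21, -0.589, 0.405] pointing down, gripper open.
Joint ranges: [-3.14, 3.14], [-1.21, 2.06], [-1.07, 1.41], [-3.16, 2.05], [-2.99, -0.16], [-3.1, 3.1]. Speed limits (rad/s): [2.79, 2.79, 3.14, 3.14, 3.14, 3.14].

INTERFACE

Orientations are given as a rotation vector (axis times angle).
In Python, from station import r, cams gives the robot as it stands.
- The arm moves only by the tool apply_moves, never from a script. Its argument "plan" is a list of rows, each a list of 7 numbers: the turn, a rotation vector about the world's x, y, z in degrees, then the shift along the world's x, y, z in mm, then the gripper's target within -1 to 1 (shut at 1, half-way at 0, fully open at -1). In form: [[rx, ry, rz, tx, ty, tz, jaw], ...]. A call has 1 to 5 rows; each row is the pose to reach, as a shift and turn from the pose commanded when the call began; what a row does not reach only later rows make up. A row lasts 1/10 s, in which the tool goes at most 50 mm and 8.59 degrees, less where a joint would pass 70% of its speed; a pose out of reach is approached as far as the arm can. A call with a gripper value outside its range is refused whole. The fingers move at their own pace and stop on an object; "grip_force" is the grip in N (left out, the last holds). Time passes only in rows, so rows that repeat a pose let the fingers close. It gives the time, the measured TCP pose, the force, the opening and the grip force at its end, in the units of the state.
- r.read_state(): the state, without advancing time (a new reading comes with each control period).
- cams.capture(name): name is "scene" or "top" or "wrist"; returns the picture (420x560x3 uint8, red, green, blue); there is no depth.
- cams.camera_params(name): a dict with "K" (3x3 intrinsics, pixels), "k1" (the pictures are not rectified: a ray, as slopes to the right and down, at radius r is drawn at 1 + k1 r^2 times it, then the intrinsics apply), "world_from_camera" (4x4, takes a point from camera to world coordinates). Camera axes: x right, y down, z forward; pixel columns grow to the right and rows downward; lengths in m; the calibration is good to about 2 mm. A picture is of the moment at which its call begins: read the wrist's pose just before it. camera_params takes no time and is no camera call; for the wrist camera it gives the pose at the moment of the call.
- r.job_done(): hands the job in; it is judged then, once.
The state is a dict: "time": time; "joint_pos": joint angles; "dq": joint speeds; "tau": joint torques, N m; "eef_pos": TCP position; "tool_rot": TCP orientation; "ft_force": force on the tool from outside, world axes, zero at the start; "ft_torque": the same for the moment, N m; "finger_gap": opening from 0.0 (shut) to 1.0 (fully open); "grip_force": force on a finger pad.
Only numpy, scipy, OpenCV 4.12 (cv2) and the standard library are available. Lean on these libraries where they do the work, as an engineer would, in place of code of your own. Each camera call takes 0.05 s, during which the arm holds its last target. There are 200 camera calls.

TASK

Pack the three cream canisters that lie drying on their sides into one nest, sliding them along the board: the biggest pushed back until its closed end is flat against the wooden batten, the middle one fully inside it and the smallest fully inside that, with the three rims about level and everything still lying on its side, mouths facing away from the batten. Leave the mug, the saucer and the clip with the chopsticks where they are.

Things in the scene. Friction and masses are not known exactly. Their poses are not given: they have to be found in the camera images.
- batten: Fixed wooden batten lying across the board at its far side, 22 mm thick (its x), 240 mm long (its y), 30 mm high, three screw heads on top. Origin: centre of its underside. Its +x points away from the robot, so its stop face towards the robot is at x = -11 mm in its frame. It may be turned by up to 7 degrees.
- large: The largest of three cream melamine canisters: open rectangular tub lying on its side, 130 mm wide (y), 80 tall (z), 112 long (x), walls and foot 3 thick, about 260 g. Origin: centre of the underside it lies on; +x to the closed foot, -x out of the mouth. Last 20 mm at the foot bevelled in by 9 mm, to ride up over a larger tub's rim. Foot towards the batten. Slides easily (friction 0.35).
- medium: The middle-sized of three cream melamine canisters: open rectangular tub lying on its side, 108 mm wide (y), 63 tall (z), 110 long (x), walls and foot 3 thick, about 170 g. Origin: centre of the underside it lies on; +x to the closed foot, -x out of the mouth. Last 20 mm at the foot bevelled in by 9 mm, to ride up over a larger tub's rim. Foot away from the robot. Bottomed, its rim is 1 mm proud.
- small: The smallest of three cream melamine canisters: open rectangular tub lying on its side, 86 mm wide (y), 46 tall (z), 108 long (x), walls and foot 3 thick, about 110 g. Origin: centre of the underside it lies on; +x to the closed foot, -x out of the mouth. Last 20 mm at the foot bevelled in by 9 mm, to ride up over a larger tub's rim. Foot away from the robot. Bottomed, its rim is 1 mm proud.
- large_mouth (a point): Centre of the open mouth of the largest canister, in the plane of its rim, at half its height; axes as the canister's.
- medium_mouth (a point): Centre of the open mouth of the middle canister, in the plane of its rim, at half its height; axes as the canister's.
- small_mouth (a point): Centre of the open mouth of the smallest canister, in the plane of its rim, at half its height; axes as the canister's.
- large_foot (a point): Centre of the outer face of the largest canister's closed foot end, at half its height; axes as the canister's.
- mug: Steel mug, 80 mm across, 85 mm tall, handle on its +y side, upright, left of the largest canister. Bystander. Origin: centre of its underside.
- saucer: White ceramic saucer, 130 mm across, 18 mm high, right of the largest canister. Bystander. Origin: centre of its underside.
- clip: White spring clip gripping two 230 mm bamboo chopsticks (along its x), 30 mm high, lying across, left of the largest canister. Bystander. Origin: on the board, mid length of the sticks.
There are look-alikes about, which are no part of the job. Leave any orange or turquoise look-alike of the medium alone.

How it is judged:
By the outcome, as a careful person would: the job done as asked, in the order asked, and still so for the second after the job is handed in, with the robot touching nothing.
It also fails if it takes over 72 s, if anything falls off the work surface, if the arm or the gripper's body presses on something with over 40 N, if the wrist force passes 120 N, or if a joint passes its speed limit or range.

## Working session

There is one attempt and no reset: what is moved stays moved. The work goes in short steps, Python scripts to look and compute and a tool call to move; the robot and the scene stay as the last step left them, time stands still between calls to the robot, and variables do not carry over. Pictures are saved under pics/ and viewed, at most 10 in all, crops included, and the job is handed in when it is done.

Besides the shell and the picture viewer there is one more tool, called after "Call:" by a JSON object that holds its "op" and its "data". apply_moves: Moves the arm, as the interface text tells. Its arguments: {"type":"object","properties":{"plan":{"type":"array","items":{"type":"array","items":{"type":"number"}}},"grip_force":{"type":"number"}},"required":["plan"]}

```bash
ls; mkdir -p pics
python3 - <<'E'
from station import r,cams
import cv2,numpy as np
s=r.read_state();print({k:np.round(v,3) for k,v in s.items()})
for n in("scene","top"):
    im=cams.capture(n);cv2.imwrite(f"pics/{n}0.png",im[:,:,::-1]);p=cams.camera_params(n);print(n,p["K"],p["k1"],np.round(p["world_from_camera"],4))
E
```

```text
pics
{'time': np.float64(0.0), 'joint_pos': array([-9.690e-01,  3.860e-01,  7.000e-03, -1.000e-03, -1.194e+00,
       -2.590e-01]), 'dq': array([-0.001, -0.   ,  0.   , -0.   ,  0.   ,  0.001]), 'tau': array([ 2.0000e-03, -3.9066e+01,  1.8741e+01,  4.2200e+00,  1.1000e-02,
       -0.0000e+00]), 'eef_pos': array([ 0.21 , -0.588,  0.404]), 'tool_rot': array([ 5.350e-01, -3.095e+00, -3.000e-03]), 'ft_force': array([ 0.63 ,  0.316, -0.566]), 'ft_torque': array([-0.023, -0.005, -0.035]), 'grip_force': np.float64(0.0), 'finger_gap': np.float64(0.999)}
scene [[517.96194642   0.         273.98425665]
 [  0.         517.96194642 216.53519386]
 [  0.           0.           1.        ]] 0.045928865361748644 [[ 0.7983  0.3794 -0.4677  1.1297]
 [ 0.6022 -0.4933  0.6277 -0.7402]
 [ 0.0074 -0.7827 -0.6223  0.8843]
 [ 0.      0.      0.      1.    ]]
top [[539.58001247   0.         275.35854029]
 [  0.         539.58001247 205.61162404]
 [  0.           0.           1.        ]] -0.08462450474416561 [[ 0.0277 -0.9972  0.0693  0.4159]
 [-0.9996 -0.0271  0.0106  0.0532]
 [-0.0087 -0.0696 -0.9975  1.4435]
 [ 0.      0.      0.      1.    ]]
```

View pics/top0.png

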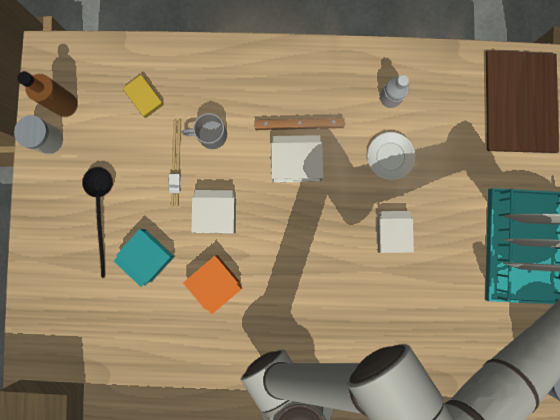

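View pics/scene0.png

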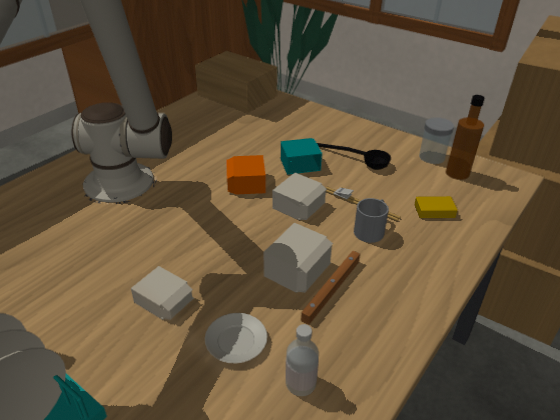

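The top view shows three cream tubs: large (298,158) in front of the batten (300,122), medium (213,212) and small (396,232). The orange one (213,284) and the turquoise one (143,257) are look-alikes. I'll confirm in an enlarged crop.

Run:
```python
import cv2
im=cv2.imread("pics/top0.png")[105:265,180:430]
im=cv2.resize(im,None,fx=3.2,fy=3.2,interpolation=cv2.INTER_CUBIC)
im=cv2.convertScaleAbs(im,alpha=1.1)
cv2.imwrite("pics/crop0.png",im)
```

```text
(no output)
```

View pics/crop0.png

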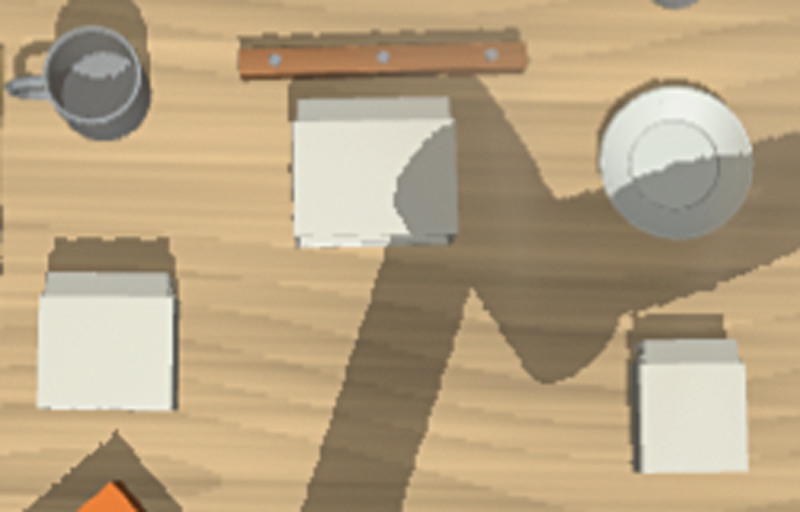

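The crop shows the three cream tubs in the right relative sizes (large 160 px, medium 138 px, small 110 px wide), all with mouths down-image towards the robot. The mug and clip are on the left and the saucer on the right.

```bash
cat > h.py <<'E'
import numpy as np,cv2
from scipy.optimize import least_squares
from station import r,cams
def proj(P,p):
    T=np.linalg.inv(p["world_from_camera"]);c=np.asarray(P)@T[:3,:3].T+T[:3,3]
    s=c[:,:2]/c[:,2:];q=s*(1+p["k1"]*(s**2).sum(1,keepdims=True))
    return q@p["K"][:2,:2].T+p["K"][:2,2]
def ray(u,v,z,p):
    return least_squares(lambda a:proj([[a[0],a[1],z]],p)[0]-[u,v],[.5,0]).x
def fit(loc,px,p,x0=(.5,0,0)):
    loc=np.array(loc)/1000;px=np.array(px,float)
    def f(a):
        c,s=np.cos(a[2]),np.sin(a[2]);W=np.c_[a[0]+c*loc[:,0]-s*loc[:,1],a[1]+s*loc[:,0]+c*loc[:,1],loc[:,2]]
        return (proj(W,p)-px).ravel()
    o=least_squares(f,x0);return o.x*[1000,1000,57.3],np.abs(o.fun).max()
def tub(L,W,H,dz=0):  # rim l,r ; bevel l,r ; foot l,r (top edges)
    return [[-L/2,W/2,H],[-L/2,-W/2,H],[L/2-20,W/2,H],[L/2-20,-W/2,H],[L/2,W/2-9,H-9],[L/2,-W/2+9,H-9]]
DIM=dict(large=(112,130,80),medium=(110,108,63),small=(108,86,46))
E
python3 - <<'E'
from h import *
np.set_printoptions(suppress=True,precision=1)
p=cams.camera_params("top");u=lambda a:np.array(a)/3.2+[180,105]-.35
print("large",*fit(tub(112,130,80),u([[295,236],[456,233],[296,122],[456,118],[301,99],[449,96]]),p))
print("med",*fit(tub(110,108,63),u([[38,409],[177,409],[41,296],[174,294],[50,273],[168,271]]),p))
print("small",*fit(tub(108,86,46),u([[638,471],[748,471],[640,364],[744,361],[645,341],[738,339]]),p))
print("batten",*fit([[0,80,30],[0,0,30],[0,-80,30],[-11,120,0],[-11,-120,0]],u([[275,60],[382,56],[491,54],[240,79],[525,73]]),p))
f=lambda a,z:ray(*u(a),z,p)*1000
print("mug",f([93,72],.085),"sauc",f([676,161],.018),"stick lo",ray(177,206,.01,p),ray(179,118,.01,p),"clip",ray(169,193,.01,p),ray(181,193,.01,p),ray(181,172,.03,p))
E
```

```text
large [638.8  15.8   2.2] 1.5641798293827378
med [494.4 227.1   2.1] 1.1759469573233616
small [ 455.1 -247.3    1.4] 2.088094703092338
batten [738.2  10.7   2.9] 3.701281663625082
mug [707.  243.9] sauc [ 659.  -236.6] stick lo [0.5 0.3] [0.7 0.3] clip [0.5 0.4] [0.5 0.3] [0.6 0.3]
```

Poses come out at about large (639,16), medium (494,227) and small (455,-247), with the batten face near x≈727 at a yaw of about 2–3°. I'll push large first, with open fingers across its rim.

Call:
{"op": "apply_moves", "data": {"plan": [[0,0,-4,24,42,0,-1],[0,0,-8,48,84,0,-1],[0,0,-11,72,126,0,-1],[0,0,-14,96,168,0,-1],[0,0,-17,120,210,0,-1]]}}

```text
time: 0.6
eef_pos: [0.3305, -0.3768, 0.4044]
tool_rot: [0.068, -3.141, -0.001]
ft_force: [0.7, -1.0, -0.3]
finger_gap: 0.998
grip_force: 0.0
```

Call:
{"op": "apply_moves", "data": {"plan": [[0,0,0,24,42,0,-1],[0,0,0,48,84,0,-1],[0,0,0,72,126,0,-1],[0,0,0,96,168,0,-1],[0,0,0,120,210,0,-1]]}}

```text
time: 1.1
eef_pos: [0.4505, -0.1667, 0.4047]
tool_rot: [0.073, -3.141, -0.0]
ft_force: [1.8, -1.0, 0.1]
finger_gap: 0.998
grip_force: 0.0
```

Call:
{"op": "apply_moves", "data": {"plan": [[0,0,0,20,36,0,-1],[0,0,0,40,72,0,-1],[0,0,0,60,108,0,-1],[0,0,0,80,144,0,-1],[0,0,0,100,180,0,-1]]}}

```text
time: 1.6
eef_pos: [0.5505, 0.0131, 0.4044]
tool_rot: [0.073, -3.14, 0.0]
ft_force: [-0.1, -0.0, 0.9]
finger_gap: 1.003
grip_force: 0.0
```

Call:
{"op": "apply_moves", "data": {"plan": [[0,0,0,0,0,-25,-1],[0,0,0,0,0,-60,-1],[0,0,0,0,0,-90,-1],[0,0,0,0,0,-110,-1],[0,0,0,0,0,-110,-1]]}}

```text
time: 2.1
eef_pos: [0.5489, 0.0112, 0.2913]
tool_rot: [0.071, -3.133, 0.002]
ft_force: [-0.1, 0.4, 0.9]
finger_gap: 0.999
grip_force: 0.0
```

Run:
```python
from h import *
s=r.read_state();R=cv2.Rodrigues(s["tool_rot"])[0]
print(s["time"],np.round(s["eef_pos"]*1000,1),"yaw y",np.degrees(np.arctan2(R[1,1],R[0,1])),R[:,2],s["ft_force"])
p=cams.camera_params("wrist");print(np.round(p["world_from_camera"],3))
im=cams.capture("wrist");cv2.imwrite("pics/w1.png",im[:,:,::-1])
p=cams.camera_params("top")
for n,a in dict(st0=(177,206,.01),st1=(179,118,.01),stL=(173,206,.01),stR=(180,206,.01),c0=(169,193,.02),c1=(181,193,.02),c2=(181,172,.03)).items(): print(n,np.round(ray(*a,p)*1000))
u=lambda a:np.array(a)/3.2+[180,105]-.35
print([np.round(ray(*u(a),z,p)*1000) for a,z in [((240,79),0),((525,73),0),((239,46),.03),((524,39),.03),((239,76),.03),((525,70),.03)]])
```

```text
2.1 [548.9  11.2 291.3] yaw y 92.60846371303872 [-0.00783524 -0.00169796 -0.99996786] [-0.065976    0.40425103  0.87606773]
[[-0.046  0.964  0.263  0.474]
 [ 0.999  0.045  0.012  0.009]
 [-0.001  0.264 -0.965  0.273]
 [ 0.     0.     0.     1.   ]]
st0 [507. 331.]
st1 [747. 336.]
stL [507. 342.]
stR [508. 323.]
c0 [541. 352.]
c1 [542. 320.]
c2 [597. 321.]
[array([722., 131.]), array([ 734., -111.]), array([744., 131.]), array([ 756., -106.]), array([718., 130.]), array([ 730., -108.])]
```

View pics/w1.png

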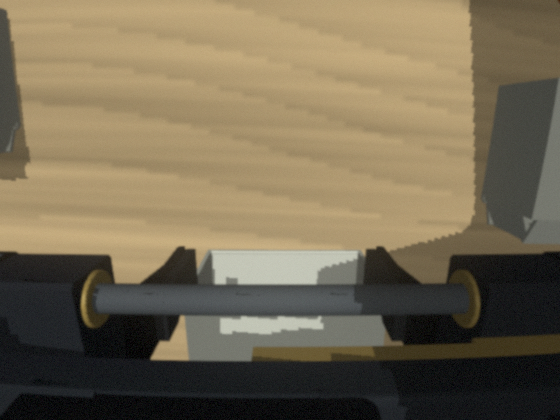

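The wrist view shows the large mouth (cols 185–385, row 250) centred between the fingers (center col 280). I'll descend and push.

Call:
{"op": "apply_moves", "data": {"plan": [[0,0,0,0,0,-30,-1],[0,0,0,0,0,-60,-1],[0,0,0,0,0,-80,-1],[0,0,0.3,6,0,-80,-1],[0,0,0.3,12,1,-80,-1]]}}

```text
time: 2.65
eef_pos: [0.5635, 0.0125, 0.2163]
tool_rot: [-0.082, 3.138, 0.0]
ft_force: [0.6, 0.6, -0.0]
finger_gap: 0.997
grip_force: 0.0
```

Call:
{"op": "apply_moves", "data": {"plan": [[0,0,0,5,0,0,-1],[0,0,0,10,0,0,-1],[0,0,0,15,0,0,-1],[0,0,0,20,1,0,-1],[0,0,0,25,1,0,-1]]}}

```text
time: 3.15
eef_pos: [0.5874, 0.0134, 0.215]
tool_rot: [0.081, -3.141, -0.0]
ft_force: [-2.0, 0.4, 0.8]
finger_gap: 0.998
grip_force: 0.9
```

Call:
{"op": "apply_moves", "data": {"plan": [[0,0,0,3,0,0,-1],[0,0,0,6,0,0,-1],[0,0,0,9,0,0,-1],[0,0,0,12,1,0,-1],[0,0,0,12,1,0,-1]]}}

```text
time: 3.65
eef_pos: [0.5996, 0.0145, 0.2147]
tool_rot: [-0.081, 3.14, 0.0]
ft_force: [-0.4, 0.5, -1.0]
finger_gap: 1.001
grip_force: 0.0
```

Call:
{"op": "apply_moves", "data": {"plan": [[0,0,0,2,0,0,-1],[0,0,0,4,0,0,-1],[0,0,0,6,0,0,-1],[0,0,0,6,0,0,-1]]}}

```text
time: 4.05
eef_pos: [0.6026, 0.0142, 0.214]
tool_rot: [0.08, -3.131, 0.002]
ft_force: [-9.8, 1.5, 5.0]
finger_gap: 0.999
grip_force: 4.8
```

Call:
{"op": "apply_moves", "data": {"plan": [[0,0,0,1,0,0,-1],[0,0,0,2,0,0,-1],[0,0,0,2,0,0,-1]]}}

```text
time: 4.35
eef_pos: [0.6032, 0.0142, 0.2138]
tool_rot: [0.08, -3.127, 0.002]
ft_force: [-14.2, 2.9, 8.7]
finger_gap: 1.002
grip_force: 7.1
```

Call:
{"op": "apply_moves", "data": {"plan": [[0,0,0,4,0,0,-1],[0,0,0,4,0,0,-1],[0,0,0,-10,0,0,-1],[0,0,0,-40,0,0,-1],[0,0,0,-80,0,0,-1]]}}

```text
time: 4.85
eef_pos: [0.5278, 0.0148, 0.2149]
tool_rot: [-0.081, 3.137, 0.001]
ft_force: [-0.7, 0.2, 0.1]
finger_gap: 0.999
grip_force: 0.0
```

Call:
{"op": "apply_moves", "data": {"plan": [[0,0,0,-20,0,40,-1],[0,0,0,-20,0,80,-1],[0,0,0,-60,0,80,-1],[0,0,0,-100,0,80,-1]]}}

```text
time: 5.25
eef_pos: [0.4272, 0.0148, 0.2962]
tool_rot: [-0.08, 3.135, 0.003]
ft_force: [-1.3, 0.8, -1.3]
finger_gap: 0.998
grip_force: 0.0
```

Run:
```python
from h import *
s=r.read_state();print(s["time"],np.round(s["eef_pos"]*1000,1),np.round(s["joint_pos"],2))
im=cams.capture("top")[:,:,::-1];cv2.imwrite("pics/t2.png",im)
im=cv2.resize(im[105:265,180:430],None,fx=3.2,fy=3.2,interpolation=cv2.INTER_CUBIC)
cv2.imwrite("pics/crop2.png",im)
```

```text
5.25 [427.2  14.8 296.2] [ 0.42  0.17 -0.61  0.   -0.78 -1.94]
```

View pics/crop2.png

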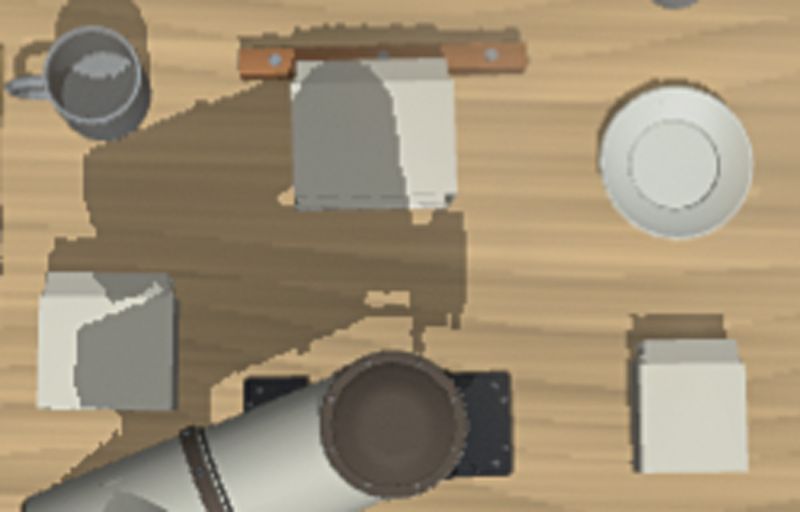

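Large is now flush with the batten (foot edge at crop row 58 overlaps the batten; rim at row ~195, cols 297–456). Next I'll go to the left of medium with the hand turned 90°.

Call:
{"op": "apply_moves", "data": {"plan": [[0,0,8,10,50,0,-0.2],[0,0,16,20,95,0,-0.2],[0,0,24,30,140,0,-0.2],[0,0,32,45,185,0,-0.2],[0,0,40,60,230,0,-0.2]]}}

```text
time: 5.8
eef_pos: [0.4877, 0.2467, 0.2952]
tool_rot: [-1.159, 2.918, 0.001]
ft_force: [0.7, 0.2, 1.2]
finger_gap: 0.645
grip_force: 0.0
```

Call:
{"op": "apply_moves", "data": {"plan": [[0,0,8,0,20,0,-0.2],[0,0,16,0,40,0,-0.2],[0,0,24,0,58,0,-0.2],[0,0,32,0,58,0,-0.2],[0,0,40,0,58,0,-0.2]]}}

```text
time: 6.3
eef_pos: [0.4874, 0.3035, 0.2946]
tool_rot: [-2.088, 2.346, -0.0]
ft_force: [0.6, -1.0, 0.3]
finger_gap: 0.601
grip_force: 0.0
```

Call:
{"op": "apply_moves", "data": {"plan": [[0,0,8,0,0,0,-0.2],[0,0,10,0,0,-15,-0.2],[0,0,10,0,0,-25,-0.2],[0,0,10,0,0,-25,-0.2]]}}

```text
time: 6.7
eef_pos: [0.4869, 0.3021, 0.2681]
tool_rot: [2.274, -2.163, -0.0]
ft_force: [0.8, -0.1, -0.7]
finger_gap: 0.603
grip_force: 0.0
```

Run:
```python
from h import *
s=r.read_state();R=cv2.Rodrigues(s["tool_rot"])[0]
print(s["time"],np.round(s["eef_pos"]*1000,1),"yaw y",np.degrees(np.arctan2(R[1,1],R[0,1])),R[:,2],s["finger_gap"],np.round(s["joint_pos"],2))
im=cams.capture("wrist");cv2.imwrite("pics/w3.png",im[:,:,::-1])
```

```text
6.7 [486.9 302.1 268.1] yaw y -177.1263817370377 [-0.00231577 -0.00210991 -0.99999509] 0.6032943938138335 [ 0.84  0.43 -0.3  -0.   -0.84 -0.79]
```

View pics/w3.png

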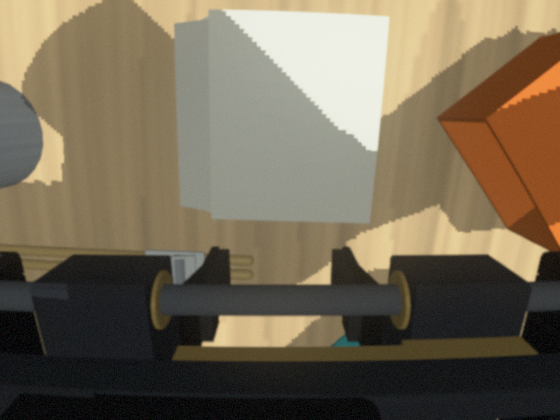

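The medium's top face is at cols 212–388, rows 12–222, with the chopsticks at rows 256–275 and the clip at col 175. I'll check the clearance numerically.

Run:
```python
from h import *
np.set_printoptions(suppress=True,precision=1)
p=cams.camera_params("wrist")
print(fit(tub(110,108,63)[:4],[[371,222],[388,16],[212,219],[222,11]],p,(.494,.227,0.03)))
for u,v,z in [(240,256,.01),(200,250,.03),(190,282,.0),(217,250,.086),(344,250,.086)]: print(ray(u,v,z,p)*1000)
p=cams.camera_params("top");u=lambda a:np.array(a)/3.2+[180,105]-.35
print(fit(tub(112,130,80),u([[297,195],[456,192],[293,84],[454,80],[298,61],[446,58]]),p,(.67,.017,.05)))
```

```text
(array([489.8, 231.7,   0.6]), np.float64(7.83716807013252))
[514.8 332.1]
[540.6 320.6]
[556.1 361.5]
[135.7  34.2]
[860.9  73.9]
(array([670.4,  17.6,   2.9]), np.float64(1.5540738043659417))
```

Call:
{"op": "apply_moves", "data": {"plan": [[0,0,0,0,1,-35,-0.2],[0,0,0,0,1,-68,-0.2],[0,0,0,0,1,-68,-0.2],[0,0,0,0,-5,-68,-0.2],[0,0,0,1,-10,-68,-0.2]]}}

```text
time: 7.25
eef_pos: [0.4887, 0.2927, 0.2037]
tool_rot: [-2.276, 2.161, -0.0]
ft_force: [-0.4, -0.0, 0.1]
finger_gap: 0.6
grip_force: 0.4
```

Call:
{"op": "apply_moves", "data": {"plan": [[0,0,0,0.5,-10,0,-0.2],[0,0,0,1,-22,0,-0.2],[0,0,0,2,-36,0,-0.2],[0,0,0,2.5,-50,0,-0.2],[0,0,0,3,-64,0,-0.2]]}}

```text
time: 7.75
eef_pos: [0.4911, 0.227, 0.2021]
tool_rot: [-2.277, 2.164, -0.0]
ft_force: [0.3, 1.4, 0.3]
finger_gap: 0.6
grip_force: 0.7
```

Call:
{"op": "apply_moves", "data": {"plan": [[0,0,0,0.5,-14,0,-0.2],[0,0,0,1,-28,0,-0.2],[0,0,0,2,-42,0,-0.2],[0,0,0,2.5,-56,0,-0.2],[0,0,0,3,-70,0,-0.2]]}}

```text
time: 8.25
eef_pos: [0.4941, 0.1572, 0.2017]
tool_rot: [2.278, -2.164, -0.0]
ft_force: [-0.1, 1.8, -0.6]
finger_gap: 0.6
grip_force: 0.7
```

Call:
{"op": "apply_moves", "data": {"plan": [[0,0,0,0.5,-14,0,-0.2],[0,0,0,1,-28,0,-0.2],[0,0,0,2,-40,0,-0.2],[0,0,0,2.5,-50,0,-0.2],[0,0,0,3,-57,0,-0.2]]}}

```text
time: 8.75
eef_pos: [0.497, 0.1004, 0.2017]
tool_rot: [2.277, -2.164, -0.0]
ft_force: [-0.1, 1.1, -0.4]
finger_gap: 0.6
grip_force: 0.5
```

Call:
{"op": "apply_moves", "data": {"plan": [[0,0,0,0.5,-5,0,-0.2],[0,0,0,1,-10,0,-0.2],[0,0,0,1,-15,0,-0.2],[0,0,0,1,-20,0,-0.2],[0,0,0,1,-20,0,-0.2]]}}

```text
time: 9.25
eef_pos: [0.4979, 0.0808, 0.2016]
tool_rot: [2.277, -2.164, -0.0]
ft_force: [0.1, -0.5, -0.1]
finger_gap: 0.603
grip_force: 0.0
```

Run:
```python
from h import *
s=r.read_state();print(s["time"],np.round(s["eef_pos"]*1000,1),s["ft_force"])
im=cams.capture("scene")[:,:,::-1];t=cams.capture("top")[:,:,::-1]
f=lambda a:cv2.resize(a,None,fx=3.2,fy=3.2,interpolation=cv2.INTER_CUBIC)
a=f(im[150:330,130:380]);b=f(t[120:265,180:430])
cv2.imwrite("pics/c4.png",cv2.resize(np.vstack([t[105:265,180:430],im[150:330,130:380]]),(440,600),interpolation=cv2.INTER_CUBIC)); cv2.imwrite("pics/b4.png",b)
```

```text
9.25 [497.9  80.8 201.6] [ 0.10137134 -0.47102569 -0.10160558]
```

View pics/b4.png

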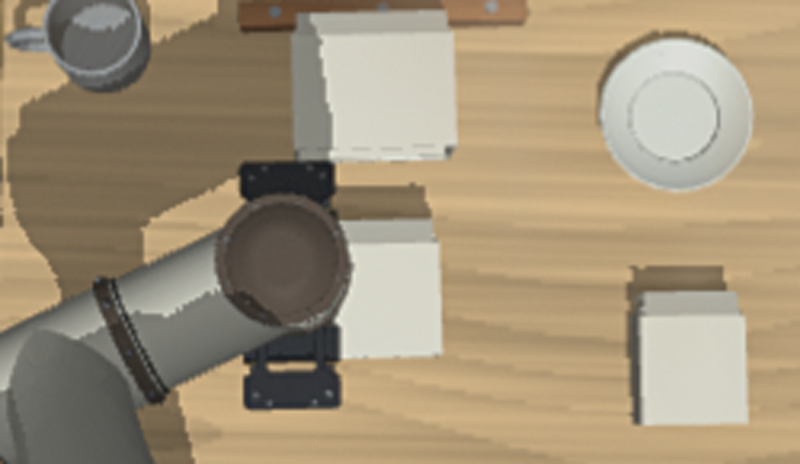

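Medium has followed; its right edge is at cols 440–442 in the crop, with the rim at row 356 and the bevel at row 243.

Run:
```python
from h import *
np.set_printoptions(suppress=True,precision=1)
p=cams.camera_params("top");u=lambda a:np.array(a)/3.2+[180,120]-.35
t=np.array(tub(110,108,63))
px=u([[442,356],[440,243],[433,221]])
print(fit(t[[1,3,5]],px,p,(.5,.02,.05)))
t=tub(112,130,80);print(fit(t,u([[297,147],[457,144],[295,36],[454,32],[300,13],[446,11]]),p,(.67,.017,.05)))
```

```text
(array([504.2,  12.8,   0.8]), np.float64(0.7951874741881397))
(array([670.2,  17. ,   2.7]), np.float64(1.230261376469457))
```

Call:
{"op": "apply_moves", "data": {"plan": [[0,0,0,0,-3,0,-0.2],[0,0,0,0,-5,0,-0.2],[0,0,0,0,-7,0,-0.2],[0,0,0,0,-7,0,-0.2],[0,0,0,-2,30,0,-0.2]]}}

```text
time: 9.85
eef_pos: [0.4956, 0.1091, 0.2014]
tool_rot: [2.27, -2.168, -0.001]
ft_force: [0.9, 0.1, 0.0]
finger_gap: 0.603
grip_force: 0.0
```

Call:
{"op": "apply_moves", "data": {"plan": [[0,0,-8,-20,10,40,-0.4],[0,0,-16,-40,10,80,-0.4],[0,0,-24,-70,0,95,-0.4],[0,0,-32,-70,-40,95,-0.4],[0,0,-40,-70,-80,95,-0.4]]}}

```text
time: 10.35
eef_pos: [0.4252, 0.0312, 0.2978]
tool_rot: [-1.397, 2.811, -0.0]
ft_force: [0.5, 0.4, 0.7]
finger_gap: 0.701
grip_force: 0.0
```

Call:
{"op": "apply_moves", "data": {"plan": [[0,0,-8,-2,-19,0,-0.4],[0,0,-16,-2,-19,0,-0.4],[0,0,-24,-2,-19,0,-0.4],[0,0,-32,-2,-19,0,-0.4],[0,0,-40,-2,-19,0,-0.4]]}}

```text
time: 10.85
eef_pos: [0.4239, 0.0121, 0.2968]
tool_rot: [0.344, -3.122, 0.0]
ft_force: [-0.2, -0.4, 0.1]
finger_gap: 0.701
grip_force: 0.0
```

Call:
{"op": "apply_moves", "data": {"plan": [[0,0,-8,0,0,0,-0.4],[0,0,-10,0,0,0,-0.4],[0,0,-10,0,0,0,-0.4]]}}

```text
time: 11.15
eef_pos: [0.4239, 0.0122, 0.2967]
tool_rot: [0.081, -3.14, 0.0]
ft_force: [0.3, 0.6, -0.1]
finger_gap: 0.7
grip_force: 0.0
```

Run:
```python
from h import *
s=r.read_state();R=cv2.Rodrigues(s["tool_rot"])[0]
print(s["time"],np.round(s["eef_pos"]*1000,1),"yaw y",np.degrees(np.arctan2(R[1,1],R[0,1])),s["finger_gap"],np.round(s["joint_pos"],2))
im=cams.capture("wrist");cv2.imwrite("pics/w5.png",im[:,:,::-1])
t=cams.capture("top")[:,:,::-1];cv2.imwrite("pics/t5.png",t)
b=cv2.resize(t[120:265,180:430],None,fx=3.2,fy=3.2,interpolation=cv2.INTER_CUBIC);cv2.imwrite("pics/b5.png",b)
```

```text
11.15 [423.9  12.2 296.7] yaw y 92.94256852402489 0.7001914790952635 [ 0.42  0.17 -0.61  0.   -0.79 -1.93]
```

View pics/b5.png

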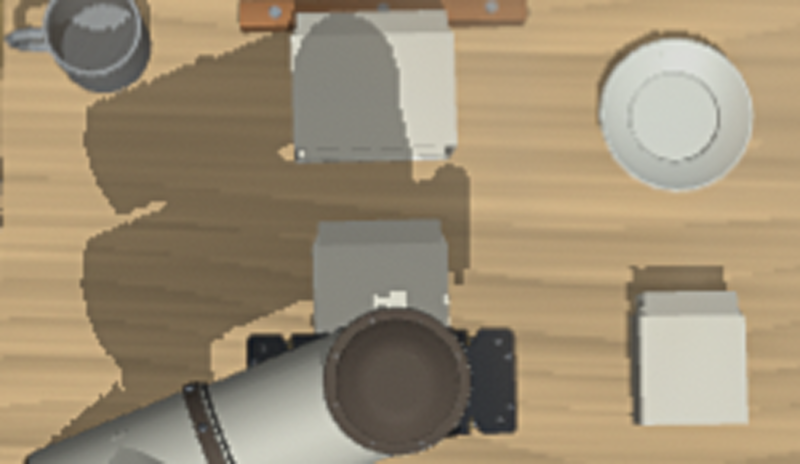

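Run:
```python
from h import *
np.set_printoptions(suppress=True,precision=1)
p=cams.camera_params("top");u=lambda a:np.array(a)/3.2+[180,120]-.35
t=np.array(tub(110,108,63))
print(fit(t[2:],u([[314,241],[447,238],[321,222],[440,219]]),p,(.5,.02,.05)))
```

```text
(array([505.3,   7. ,   2.8]), np.float64(1.362365917737577))
```

Medium is at (505,7) with yaw 2.8°, within about 2 mm of large's axis. I'll push it in.

Call:
{"op": "apply_moves", "data": {"plan": [[0,0,0,0,-8,-45,-0.4],[0,0,0,0,-8,-85,-0.4],[0,0,0,0,-8,-92,-0.4],[0,0,0,5,-8,-92,-0.4],[0,0,0,12,-8,-92,-0.4]]}}

```text
time: 11.75
eef_pos: [0.4371, 0.0047, 0.2061]
tool_rot: [-0.082, 3.139, 0.001]
ft_force: [-0.7, -0.2, -0.3]
finger_gap: 0.698
grip_force: 0.2
```

Call:
{"op": "apply_moves", "data": {"plan": [[0,0,0,6,0,0,-0.4],[0,0,0,14,1,0,-0.4],[0,0,0,24,1,0,-0.4],[0,0,0,34,2,0,-0.4],[0,0,0,44,2,0,-0.4]]}}

```text
time: 12.25
eef_pos: [0.4811, 0.0065, 0.205]
tool_rot: [-0.081, 3.14, 0.0]
ft_force: [-1.8, -0.4, -0.3]
finger_gap: 0.697
grip_force: 0.8
```

Call:
{"op": "apply_moves", "data": {"plan": [[0,0,0,6,0,0,-0.4],[0,0,0,12,1,0,-0.4],[0,0,0,18,1,0,-0.4],[0,0,0,24,1,0,-0.4],[0,0,0,30,1,0,-0.4]]}}

```text
time: 12.75
eef_pos: [0.5097, 0.0072, 0.2045]
tool_rot: [0.08, -3.137, 0.001]
ft_force: [-8.3, -0.3, 5.0]
finger_gap: 0.699
grip_force: 3.8
```

Call:
{"op": "apply_moves", "data": {"plan": [[0,0,0,6,0,0,-0.4],[0,0,0,12,1,0,-0.4],[0,0,0,18,1,0,-0.4],[0,0,0,24,1,0,-0.4],[0,0,0,30,1,0,-0.4]]}}

```text
time: 13.25
eef_pos: [0.5408, 0.0084, 0.2048]
tool_rot: [-0.081, 3.14, 0.0]
ft_force: [-1.4, 0.2, 1.0]
finger_gap: 0.697
grip_force: 0.5
```

Run:
```python
from h import *
s=r.read_state();print(s["time"],np.round(s["eef_pos"]*1000,1),s["ft_force"])
t=cams.capture("top")[:,:,::-1];c=cams.capture("scene")[:,:,::-1]
f=lambda a:cv2.resize(a,(560,300),interpolation=cv2.INTER_CUBIC)
cv2.imwrite("pics/b6.png",np.vstack([f(t[105:212,220:420]),f(c[190:310,170:394])]))
```

```text
13.25 [540.8   8.4 204.8] [-1.42201771  0.20419995  1.00674523]
```

View pics/b6.png

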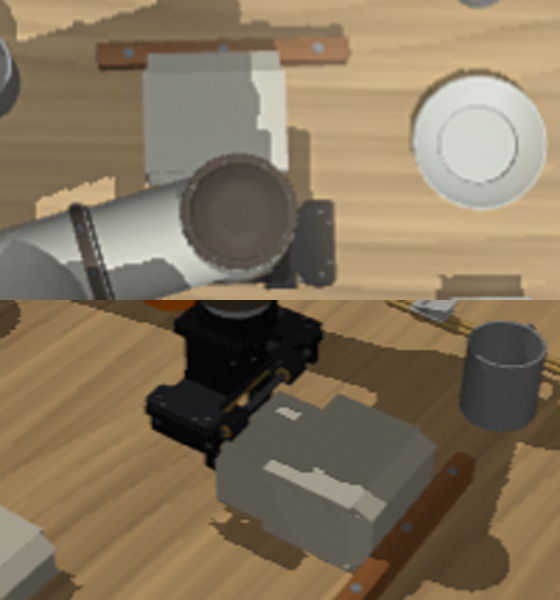

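The picture shows medium half inside large and straight, with the batten and bystanders undisturbed. I'll push it home.

Call:
{"op": "apply_moves", "data": {"plan": [[0,0,0,6,0,0,-0.4],[0,0,0,12,1,0,-0.4],[0,0,0,18,1,0,-0.4],[0,0,0,24,1,0,-0.4],[0,0,0,30,2,0,-0.4]]}}

```text
time: 13.85
eef_pos: [0.5706, 0.0103, 0.2048]
tool_rot: [0.08, -3.14, 0.0]
ft_force: [-0.6, -0.9, 1.0]
finger_gap: 0.704
grip_force: 0.5
```

Call:
{"op": "apply_moves", "data": {"plan": [[0,0,0,5,0,0,-0.4],[0,0,0,10,1,0,-0.4],[0,0,0,15,1,0,-0.4],[0,0,0,20,1,0,-0.4],[0,0,0,25,1,0,-0.4]]}}

```text
time: 14.35
eef_pos: [0.5947, 0.0112, 0.2045]
tool_rot: [0.08, -3.137, 0.001]
ft_force: [-4.8, -0.6, 3.8]
finger_gap: 0.7
grip_force: 2.7
```

Call:
{"op": "apply_moves", "data": {"plan": [[0,0,0,2,0,0,-0.4],[0,0,0,4,0,0,-0.4],[0,0,0,6,0,0,-0.4],[0,0,0,8,0,0,-0.4]]}}

```text
time: 14.75
eef_pos: [0.5999, 0.0109, 0.2039]
tool_rot: [0.079, -3.129, 0.002]
ft_force: [-14.8, 2.7, 8.4]
finger_gap: 0.701
grip_force: 7.6
```

Call:
{"op": "apply_moves", "data": {"plan": [[0,0,0,2,0,0,-0.4],[0,0,0,4,0,0,-0.4],[0,0,0,6,0,0,-0.4],[0,0,0,6,0,0,-0.4]]}}

```text
time: 15.15
eef_pos: [0.6019, 0.0107, 0.2031]
tool_rot: [0.077, -3.116, 0.004]
ft_force: [-25.5, 5.3, 14.0]
finger_gap: 0.699
grip_force: 12.5
```

Call:
{"op": "apply_moves", "data": {"plan": [[0,0,0,-10,0,0,-0.4],[0,0,0,-40,0,0,-0.4],[0,0,0,-80,-3,0,-0.4],[0,0,0,-80,-3,45,-0.1],[0,0,0,-80,-3,90,-0.1]]}}

```text
time: 15.65
eef_pos: [0.5277, 0.0081, 0.2944]
tool_rot: [0.082, -3.138, 0.002]
ft_force: [2.5, 0.5, 0.7]
finger_gap: 0.603
grip_force: 0.0
```

Call:
{"op": "apply_moves", "data": {"plan": [[0,0,8,-15,-45,0,-0.1],[0,0,16,-30,-90,0,-0.1],[0,0,24,-45,-135,0,-0.1],[0,0,32,-60,-180,0,-0.1],[0,0,40,-70,-225,0,-0.1]]}}

```text
time: 16.15
eef_pos: [0.4611, -0.2099, 0.2955]
tool_rot: [-1.12, 2.932, -0.003]
ft_force: [1.0, -0.3, -0.3]
finger_gap: 0.55
grip_force: 0.0
```

Call:
{"op": "apply_moves", "data": {"plan": [[0,0,8,-5,-40,0,-0.1],[0,0,16,-8,-70,0,-0.1],[0,0,24,-8,-95,0,-0.1],[0,0,32,-8,-95,0,-0.1],[0,0,40,-8,-95,0,-0.1]]}}

```text
time: 16.65
eef_pos: [0.4539, -0.3046, 0.295]
tool_rot: [-2.054, 2.376, -0.005]
ft_force: [-0.9, 1.2, 0.0]
finger_gap: 0.552
grip_force: 0.0
```

Call:
{"op": "apply_moves", "data": {"plan": [[0,0,8,0,0,0,-0.1],[0,0,10,0,0,0,-0.1],[0,0,10,0,0,0,-0.1]]}}

```text
time: 16.95
eef_pos: [0.454, -0.3036, 0.2951]
tool_rot: [-2.249, 2.192, -0.004]
ft_force: [0.6, -0.2, 0.2]
finger_gap: 0.549
grip_force: 0.0
```

Run:
```python
from h import *
s=r.read_state();R=cv2.Rodrigues(s["tool_rot"])[0]
print(s["time"],np.round(s["eef_pos"]*1000,1),"yaw y",np.degrees(np.arctan2(R[1,1],R[0,1])),s["finger_gap"],np.round(s["joint_pos"],2))
t=cams.capture("top")
# bright cream segmentation of nest & small: bounding boxes
hsv=cv2.cvtColor(t,cv2.COLOR_RGB2HSV);m=((hsv[...,1]<32)&(hsv[...,2]>95)).astype(np.uint8)
n,l,st,c=cv2.connectedComponentsWithStats(m)
for i in range(1,n):
    if st[i,4]>250:print(st[i],cv2.minAreaRect(np.argwhere(l==i)[:,::-1].astype(np.float32)))
cv2.imwrite("pics/t7.png",t[:,:,::-1])
```

```text
16.95 [ 454.  -303.6  295.1] yaw y -178.54784165602177 0.5492523654251048 [-0.29  0.36 -0.34  0.   -0.87  0.32]
[ 74   0  26  31 544] ((86.5, 15.0), (30.0, 25.0), 90.0)
[ 472    0   35   41 1267] ((489.306884765625, 19.984262466430664), (41.68880844116211, 32.521366119384766), 87.0643310546875)
[382  75  27  32 597] ((394.91180419921875, 90.35293579101562), (22.669235229492188, 35.14273452758789), 40.601295471191406)
[182 113  42  36 828] ((206.40769958496094, 128.1615447998047), (39.56707763671875, 32.37306213378906), 29.744882583618164)
[  14  115   48   39 1072] ((35.31834030151367, 137.31597900390625), (47.542240142822266, 32.336978912353516), 49.184913635253906)
[ 271  121   52   51 2340] ((296.3180847167969, 145.8607177734375), (49.522621154785156, 50.360897064208984), 88.15238952636719)
[ 355  133  115  175 8752] ((413.2132568359375, 220.36328125), (112.90386199951172, 173.8235626220703), 1.4144232273101807)
[504 214  56   9 381] ((531.5, 218.0), (8.0, 55.0), 90.0)
[506 239  54   8 344] ((532.5, 242.5), (7.0, 53.0), 90.0)
[508 263  52   9 293] ((533.5450439453125, 266.3922424316406), (51.30388641357422, 6.61151647567749), 4.236394882202148)
[ 344  295   58   69 2687] ((373.8316955566406, 327.28533935546875), (55.38552474975586, 61.392032623291016), 12.094757080078125)
[ 228  345   91   75 4648] ((275.44757080078125, 392.8297119140625), (73.26116943359375, 80.03510284423828), 18.725788116455078)
[ 307  354  101   66 4647] ((357.0, 386.5), (65.0, 100.0), 90.0)
```

Call:
{"op": "apply_moves", "data": {"plan": [[0,0,1.4,0,-10,-40,-0.1],[0,0,1.4,-2,-10,-80,-0.1],[0,0,1.4,-2,-10,-97,-0.1],[0,0,1.4,-2,-10,-97,-0.1],[0,0,1.4,-2,-4,-97,-0.1]]}}

```text
time: 17.5
eef_pos: [0.4522, -0.3078, 0.1982]
tool_rot: [-2.275, 2.166, -0.003]
ft_force: [0.4, -0.4, 1.1]
finger_gap: 0.547
grip_force: 0.0
```

Call:
{"op": "apply_moves", "data": {"plan": [[0,0,0,0,8,0,-0.1],[0,0,0,-1,18,0,-0.1],[0,0,0,-2,30,0,-0.1],[0,0,0,-2,44,0,-0.1],[0,0,0,-3,58,0,-0.1]]}}

```text
time: 18.0
eef_pos: [0.4484, -0.248, 0.1982]
tool_rot: [-2.276, 2.165, -0.001]
ft_force: [-0.3, -1.1, -0.4]
finger_gap: 0.551
grip_force: 0.3
```

Call:
{"op": "apply_moves", "data": {"plan": [[0,0,0,-1,14,0,-0.1],[0,0,0,-1,28,0,-0.1],[0,0,0,-2,42,0,-0.1],[0,0,0,-2,56,0,-0.1],[0,0,0,-3,70,0,-0.1]]}}

```text
time: 18.5
eef_pos: [0.4453, -0.1781, 0.1977]
tool_rot: [2.276, -2.165, -0.0]
ft_force: [-0.4, -0.3, 0.5]
finger_gap: 0.552
grip_force: 0.3
```

Call:
{"op": "apply_moves", "data": {"plan": [[0,0,0,-1,14,0,-0.1],[0,0,0,-1,28,0,-0.1],[0,0,0,-2,42,0,-0.1],[0,0,0,-2,56,0,-0.1],[0,0,0,-3,70,0,-0.1]]}}

```text
time: 19.0
eef_pos: [0.4422, -0.1081, 0.1976]
tool_rot: [2.276, -2.165, -0.0]
ft_force: [0.5, -0.0, 0.4]
finger_gap: 0.551
grip_force: 0.2
```

Call:
{"op": "apply_moves", "data": {"plan": [[0,0,0,0,12,0,-0.1],[0,0,0,-1,22,0,-0.1],[0,0,0,-1,30,0,-0.1],[0,0,0,-1,36,0,-0.1],[0,0,0,-1,40,0,-0.1]]}}

```text
time: 19.5
eef_pos: [0.4414, -0.0688, 0.1977]
tool_rot: [2.276, -2.165, -0.0]
ft_force: [-0.2, -0.9, 0.6]
finger_gap: 0.549
grip_force: 0.2
```

Run:
```python
from h import *
s=r.read_state();R=cv2.Rodrigues(s["tool_rot"])[0]
print(s["time"],np.round(s["eef_pos"]*1000,1),"yaw y",np.degrees(np.arctan2(R[1,1],R[0,1])),s["ft_force"])
```

```text
19.5 [441.4 -68.8 197.7] yaw y -177.13243443666858 [-0.15324227 -0.88302756  0.57945865]
```

Call:
{"op": "apply_moves", "data": {"plan": [[0,0,0,0,6,0,-0.1],[0,0,0,0,11,0,-0.1],[0,0,0,0,16,0,-0.1],[0,0,0,0,20,0,-0.1],[0,0,0,0,20,0,-0.1]]}}

```text
time: 20.0
eef_pos: [0.4415, -0.0489, 0.1978]
tool_rot: [-2.277, 2.164, -0.0]
ft_force: [0.5, 0.2, -0.3]
finger_gap: 0.551
grip_force: 0.0
```

Call:
{"op": "apply_moves", "data": {"plan": [[0,0,0,0,-10,0,-0.1],[0,0,0,0,-40,0,-0.1],[0,0,-6,-10,-40,40,-0.1],[0,0,-14,-20,-40,80,-0.1],[0,0,-22,-40,-40,90,-0.1]]}}

```text
time: 20.5
eef_pos: [0.4031, -0.09, 0.2912]
tool_rot: [-1.81, 2.56, -0.007]
ft_force: [0.4, 0.3, -0.4]
finger_gap: 0.553
grip_force: 0.0
```

Call:
{"op": "apply_moves", "data": {"plan": [[0,0,-8,-15,0,0,0.1],[0,0,-16,-30,0,0,0.1],[0,0,-24,-30,0,0,0.1],[0,0,-32,-30,0,0,0.1],[0,0,-40,-30,0,0,0.1]]}}

```text
time: 21.0
eef_pos: [0.371, -0.09, 0.2879]
tool_rot: [-0.826, 3.031, 0.0]
ft_force: [0.0, -0.9, -0.6]
finger_gap: 0.45
grip_force: 0.0
```

Call:
{"op": "apply_moves", "data": {"plan": [[0,0,-8,0,0,0,0.1],[0,0,-16,0,0,0,0.1],[0,0,-24,0,0,0,0.1],[0,0,-28,0,0,0,0.1],[0,0,-28,0,0,0,0.1]]}}

```text
time: 21.5
eef_pos: [0.3711, -0.0899, 0.2877]
tool_rot: [0.077, -3.141, -0.0]
ft_force: [0.0, 0.4, -0.0]
finger_gap: 0.445
grip_force: 0.0
```

Run:
```python
from h import *
s=r.read_state();R=cv2.Rodrigues(s["tool_rot"])[0]
print(s["time"],np.round(s["eef_pos"]*1000,1),"yaw y",np.degrees(np.arctan2(R[1,1],R[0,1])),s["finger_gap"])
t=cams.capture("top");w=cams.capture("wrist")
cv2.imwrite("pics/t8.png",t[:,:,::-1]);cv2.imwrite("pics/w8.png",w[:,:,::-1])
a=cv2.resize(t[115:255,250:350],(571,800)[::1],interpolation=cv2.INTER_CUBIC)
a=cv2.resize(t[115:245,250:350],(460,598),interpolation=cv2.INTER_CUBIC);b=cv2.resize(w,(340,255))
o=np.zeros((598,800,3),np.uint8);o[:,:460]=a;o[:255,460:]=b
cv2.imwrite("pics/m8.png",o[:,:,::-1])
```

```text
21.5 [371.1 -89.9 287.7] yaw y 92.81560372897583 0.4452799964192084
```

Run:
```python
from h import *
t=cv2.imread("pics/t8.png");hsv=cv2.cvtColor(t,cv2.COLOR_BGR2HSV)
for v in range(128,256,4):
    print(v,"".join("#" if s<45 and V>95 else ("." if s<60 and V>40 else ("k" if V<40 else " ")) for s,V in zip(hsv[v,262:345,1].astype(int),hsv[v,262:345,2].astype(int))))
```

```text
128           ################################################                         
132         .###################################################                       
136          ###################################################                       
140          ###################################################                       
144          ###################################################.                      
148          ###################################################.                      
152          ###################################################.                      
156          .###################################################                      
160          .###################################################                      
164          .###################################################                      
168           .################################################                        
172                                                                                    
176                                         
[... 1015 characters left out ...]
                      #################################                             
228                      #################################                             
232                      #################################                             
236                     .#################################                             
240                      #################################                             
244                      ##################################                            
248                      ##################################                       .....
252                      ################### kkk...k  ....... k........................
```

Run:
```python
from h import *
np.set_printoptions(suppress=True,precision=1)
t=cv2.imread("pics/t8.png");hsv=cv2.cvtColor(t,cv2.COLOR_BGR2HSV).astype(int)
m=(hsv[...,1]<45)&(hsv[...,2]>95)
for v in (213,214,215,216,217,218,219,220,221,246,247,248,249,250,251,252,253,254,255,256,257):
    w=np.flatnonzero(m[v,275:325])+275;print(v,w.min() if len(w) else '',w.max() if len(w) else '',hsv[v,290:312:7,2])
p=cams.camera_params("top")
lo=[];px=[]
tt=np.array(tub(108,86,46))
for s in(0.0,):
    W=np.array([[445,6,2.8]])
for x,y in [(445,6),(440,6),(450,6)]:
    c,s=np.cos(.05),np.sin(.05);q=tt/1000;print(x,proj(np.c_[x/1000+c*q[:,0]-s*q[:,1],y/1000+s*q[:,0]+c*q[:,1],q[:,2]],p).round(1).tolist())
```

```text
213 285 313 [119 121 123 123]
214 284 313 [124 123 123 123]
215 284 313 [123 122 123 122]
216 284 313 [124 123 122 125]
217 284 313 [123 123 122 127]
218 284 314 [123 124 122 162]
219 283 314 [122 123 122 169]
220 283 315 [126 129 131 196]
221 282 315 [136 137 136 208]
246 283 316 [215 215 217 217]
247 283 316 [215 215 222 220]
248 283 316 [215 215 180 191]
249 283 316 [215 215  73  79]
250 283 316 [215 216  36  33]
251 283 301 [215 215  36  37]
252 283 301 [216 216  39  40]
253 283 301 [218 220  39  39]
254 283 301 [214 215  36  53]
255   [193 184  43  75]
256 323 324 [176  87  74  88]
257 316 324 [95 53 87 92]
445 [[282.5, 253.8], [315.8, 253.0], [281.7, 219.7], [314.9, 219.0], [285.0, 212.2], [311.0, 211.6]]
440 [[282.4, 255.7], [315.7, 255.0], [281.7, 221.7], [314.8, 220.9], [284.9, 214.1], [311.0, 213.5]]
450 [[282.5, 251.8], [315.8, 251.1], [281.8, 217.8], [314.9, 217.0], [285.0, 210.2], [311.1, 209.6]]
```

Small is at about (442,5) with yaw 2.9°, on the nest's axis. I'll move in behind it and push.

Call:
{"op": "apply_moves", "data": {"plan": [[0,0,0,-1,46,0,0.1],[0,0,0,-3,92,0,0.1],[0,0,0,-3,92,-45,0.1],[0,0,0,-3,92,-87,0.1],[0,0,0,-3,92,-87,0.1]]}}

```text
time: 22.1
eef_pos: [0.3668, 0.0023, 0.1968]
tool_rot: [0.08, -3.128, 0.008]
ft_force: [-1.0, -0.2, 0.4]
finger_gap: 0.45
grip_force: 0.0
```

Call:
{"op": "apply_moves", "data": {"plan": [[0,0,0,6,0,0,0.1],[0,0,0,12,0,0,0.1],[0,0,0,20,1,0,0.1],[0,0,0,30,1,0,0.1],[0,0,0,40,2,0,0.1]]}}

```text
time: 22.6
eef_pos: [0.4096, 0.0046, 0.2019]
tool_rot: [-0.077, 3.138, 0.002]
ft_force: [-0.2, -0.7, -0.0]
finger_gap: 0.451
grip_force: 0.2
```

Call:
{"op": "apply_moves", "data": {"plan": [[0,0,0,10,0,0,0.1],[0,0,0,20,1,0,0.1],[0,0,0,30,1,0,0.1],[0,0,0,40,2,0,0.1],[0,0,0,50,2,0,0.1]]}}

```text
time: 23.1
eef_pos: [0.4593, 0.0068, 0.2006]
tool_rot: [0.079, -3.14, 0.0]
ft_force: [-1.5, -0.9, -0.1]
finger_gap: 0.453
grip_force: 0.3
```

Call:
{"op": "apply_moves", "data": {"plan": [[0,0,0,8,0,0,0.1],[0,0,0,16,1,0,0.1],[0,0,0,23,1,0,0.1],[0,0,0,29,1,0,0.1],[0,0,0,35,2,0,0.1]]}}

```text
time: 23.6
eef_pos: [0.4938, 0.0087, 0.2007]
tool_rot: [0.078, -3.14, 0.0]
ft_force: [-0.1, -0.5, 0.7]
finger_gap: 0.449
grip_force: 0.2
```

Call:
{"op": "apply_moves", "data": {"plan": [[0,0,0,5,0,0,0.1],[0,0,0,10,1,0,0.1],[0,0,0,15,1,0,0.1],[0,0,0,20,1,0,0.1],[0,0,0,25,1,0,0.1]]}}

```text
time: 24.1
eef_pos: [0.5189, 0.0098, 0.2008]
tool_rot: [-0.079, 3.14, 0.0]
ft_force: [0.5, 1.3, 0.1]
finger_gap: 0.451
grip_force: 0.2
```

Call:
{"op": "apply_moves", "data": {"plan": [[0,0,0,5,0,0,0.1],[0,0,0,10,1,0,0.1],[0,0,0,15,1,0,0.1],[0,0,0,20,1,0,0.1],[0,0,0,25,1,0,0.1]]}}

```text
time: 24.6
eef_pos: [0.5438, 0.0107, 0.2008]
tool_rot: [-0.078, 3.14, 0.0]
ft_force: [-1.4, -0.8, -0.4]
finger_gap: 0.449
grip_force: 0.2
```

Call:
{"op": "apply_moves", "data": {"plan": [[0,0,0,5,0,1,0.1],[0,0,0,10,1,2,0.1],[0,0,0,15,1,3,0.1],[0,0,0,20,1,3,0.1],[0,0,0,25,1,3,0.1]]}}

```text
time: 25.1
eef_pos: [0.5688, 0.0117, 0.2038]
tool_rot: [-0.078, 3.141, 0.0]
ft_force: [0.0, 0.8, 0.1]
finger_gap: 0.449
grip_force: 0.2
```

Call:
{"op": "apply_moves", "data": {"plan": [[0,0,0,5,0,0,0.1],[0,0,0,10,1,0,0.1],[0,0,0,15,1,0,0.1],[0,0,0,19,1,0,0.1],[0,0,0,23,1,0,0.1]]}}

```text
time: 25.6
eef_pos: [0.5914, 0.0127, 0.2036]
tool_rot: [0.078, -3.139, 0.0]
ft_force: [-1.7, -0.0, 0.0]
finger_gap: 0.449
grip_force: 0.7
```

Call:
{"op": "apply_moves", "data": {"plan": [[0,0,0,2,0,0,0.1],[0,0,0,4,0,0,0.1],[0,0,0,6,0,0,0.1],[0,0,0,8,0,0,0.1]]}}

```text
time: 26.0
eef_pos: [0.5975, 0.0123, 0.2032]
tool_rot: [0.077, -3.133, 0.002]
ft_force: [-10.5, 0.6, 4.8]
finger_gap: 0.452
grip_force: 5.3
```

Call:
{"op": "apply_moves", "data": {"plan": [[0,0,0,2,0,0,0.1],[0,0,0,4,0,0,0.1],[0,0,0,6,0,0,0.1],[0,0,0,8,0,0,0.1],[0,0,0,8,0,0,0.1]]}}

```text
time: 26.5
eef_pos: [0.6005, 0.0118, 0.202]
tool_rot: [0.074, -3.116, 0.004]
ft_force: [-21.4, 3.1, 13.1]
finger_gap: 0.451
grip_force: 11.2
```

Call:
{"op": "apply_moves", "data": {"plan": [[0,0,0,-10,0,0,0.1],[0,0,0,-50,-2,0,0.1],[0,0,0,-100,-4,30,0.1],[0,0,0,-100,-50,80,0.1],[0,0,0,-120,-100,100,0.1]]}}

```text
time: 27.0
eef_pos: [0.496, -0.0644, 0.294]
tool_rot: [-0.086, 3.133, -0.001]
ft_force: [1.3, 0.3, -0.5]
finger_gap: 0.451
grip_force: 0.0
```

Call:
{"op": "apply_moves", "data": {"plan": [[0,0,0,-40,0,0,0.1],[0,0,0,-80,0,30,0.1],[0,0,0,-90,-40,50,0.1],[0,0,0,-90,-80,50,0.1],[0,0,0,-90,-120,50,0.1]]}}

```text
time: 27.5
eef_pos: [0.4053, -0.1859, 0.3431]
tool_rot: [-0.081, 3.134, -0.002]
ft_force: [1.2, 1.4, 0.3]
finger_gap: 0.453
grip_force: 0.0
```

Run:
```python
from h import *
s=r.read_state();print(s["time"],np.round(s["eef_pos"]*1000,1))
t=cams.capture("top");c=cams.capture("scene")
f=lambda a,w,h:cv2.resize(a,(w,h),interpolation=cv2.INTER_CUBIC)
cv2.imwrite("pics/f.png",np.hstack([f(t[110:185,255:355],480,360),f(c[205:305,240:340],320,360)])[:,:,::-1]);cv2.imwrite("pics/t9.png",t[:,:,::-1])
```

```text
27.5 [ 405.3 -185.9  343.1]
```

View pics/f.png

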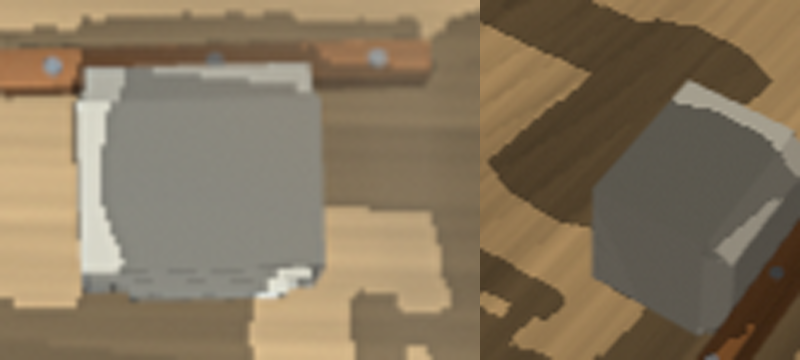

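The last picture shows the nest formed: the large foot is on the batten (row 65), the upper rims are level (row 268), and small's lower rim stands about 3 mm out (row 297 against 290). I'll press again over the side walls, fingers tilted slightly forward, to seat medium and then small.

Call:
{"op": "apply_moves", "data": {"plan": [[0,0,0,28,38,0,-1],[0,0,0,56,76,0,-1],[0,0,0,84,114,0,-1],[0,0,0,112,152,0,-1],[0,0,0,140,190,0,-1]]}}

```text
time: 28.1
eef_pos: [0.5463, 0.0075, 0.3415]
tool_rot: [-0.08, 3.138, 0.001]
ft_force: [0.6, -0.3, 0.3]
finger_gap: 0.822
grip_force: 0.0
```

Call:
{"op": "apply_moves", "data": {"plan": [[0,-1,0,0,8,-45,-1],[0,-2,0,0,8,-90,-1],[0,-2,0,0,8,-138,-1],[0,-2,0,10,8,-138,-1],[0,-2,0,30,8,-138,-1]]}}

```text
time: 28.6
eef_pos: [0.5757, 0.0136, 0.2032]
tool_rot: [-0.08, 3.107, -0.003]
ft_force: [0.7, -0.3, 1.6]
finger_gap: 0.997
grip_force: 0.0
```

Call:
{"op": "apply_moves", "data": {"plan": [[0,0,0,10,0,0,-1],[0,0,0,15,0,0,-1],[0,0,0,18,0,0,-1],[0,0,0,21,0,0,-1],[0,0,0,24,0,0,-1]]}}

```text
time: 29.1
eef_pos: [0.5951, 0.0125, 0.2025]
tool_rot: [-0.077, 3.119, -0.004]
ft_force: [-15.7, 2.4, 7.3]
finger_gap: 0.998
grip_force: 7.7
```

Call:
{"op": "apply_moves", "data": {"plan": [[0,0,0,3,0,0,-1],[0,0,0,6,0,0,-1],[0,0,0,6,0,0,-1]]}}

```text
time: 29.4
eef_pos: [0.5972, 0.0121, 0.201]
tool_rot: [-0.077, 3.132, -0.007]
ft_force: [-22.6, 3.0, 9.5]
finger_gap: 0.999
grip_force: 11.3
```

Call:
{"op": "apply_moves", "data": {"plan": [[0,0,0,4,0,0,-1],[0,0,0,8,0,0,-1],[0,0,0,12,0,0,-1],[0,0,0,12,0,0,-1]]}}

```text
time: 29.8
eef_pos: [0.6013, 0.0113, 0.1985]
tool_rot: [0.076, -3.122, 0.011]
ft_force: [-46.4, 6.8, 21.9]
finger_gap: 1.002
grip_force: 22.5
```

Call:
{"op": "apply_moves", "data": {"plan": [[0,0,0,-20,0,1,-0.7],[0,0,0,-40,-1,3,-0.7],[0,0,0,-40,-1,3,-0.7],[0,0,0,-30,-1,3,-0.7]]}}

```text
time: 30.2
eef_pos: [0.5863, 0.012, 0.2063]
tool_rot: [-0.078, 3.107, -0.001]
ft_force: [-0.2, 0.4, -1.7]
finger_gap: 0.979
grip_force: 30.0
```

Call:
{"op": "apply_moves", "data": {"plan": [[0,0,0,8,0,0,-0.7],[0,0,0,14,0,0,-0.7],[0,0,0,18,0,0,-0.7],[0,0,0,22,0,0,-0.7],[0,0,0,26,0,0,-0.7]]}}

```text
time: 30.7
eef_pos: [0.6009, 0.0104, 0.2012]
tool_rot: [0.076, -3.127, 0.011]
ft_force: [-49.5, 7.5, 24.1]
finger_gap: 0.982
grip_force: 51.3
```

Call:
{"op": "apply_moves", "data": {"plan": [[0,0,0,3,0,0,-0.7],[0,0,0,6,0,0,-0.7],[0,0,0,6,0,0,-0.7]]}}

```text
time: 31.0
eef_pos: [0.6027, 0.0103, 0.2006]
tool_rot: [0.076, -3.114, 0.013]
ft_force: [-56.4, 9.7, 28.7]
finger_gap: 0.98
grip_force: 53.9
```

The fingers closed on small's protruding rim (gap stuck at 0.98 with 50 N of grip) and rode along with it. I'll open in place, back off clear, then close and push small.

Call:
{"op": "apply_moves", "data": {"plan": [[0,0,0,0,0,0,-1],[0,0,0,0,0,0,-1],[0,0,0,-10,0,0,-1],[0,0,0,-50,-2,0,-1],[0,0,0,-80,-3,0,-1]]}}

```text
time: 31.5
eef_pos: [0.5397, 0.0092, 0.2063]
tool_rot: [-0.077, 3.103, -0.001]
ft_force: [0.6, -0.2, 1.0]
finger_gap: 0.999
grip_force: 0.0
```

Run:
```python
from h import *
s=r.read_state();R=cv2.Rodrigues(s["tool_rot"])[0]
print(s["time"],np.round(s["eef_pos"]*1000,1),R[:,2],np.degrees(np.arctan2(R[1,1],R[0,1])),s["finger_gap"],s["ft_force"])
t=cams.capture("top")[:,:,::-1];cv2.imwrite("pics/t10.png",t);hsv=cv2.cvtColor(t,cv2.COLOR_BGR2HSV).astype(int)
old=cv2.imread("pics/t9.png")
for n,a in(("old",old),("new",t)):
    h=cv2.cvtColor(a,cv2.COLOR_BGR2HSV).astype(int);print(n)
    for v in range(162,182): 
        w=(h[v,262:332,1]<45)&(h[v,262:332,2]>70);print(v,"".join("#" if x else "." for x in w))
```

```text
31.5 [539.7   9.2 206.3] [ 3.76900834e-02  4.51256041e-04 -9.99289374e-01] 92.85872053659833 0.9986546710980632 [ 0.61204363 -0.20359418  0.98639093]
old
162 ..........##################################################..........
163 ..........##################################################..........
164 ..........##################################################..........
165 ..........##################################################..........
166 ..........##################################################..........
167 ..........#################################################...........
168 ..........#################################################...........
169 ..........################################################............
170 ...........##########################################.................
171 ....................################################..................
172 ....................##................................................
173 ......................................................................
174 ..........................................
[... 1357 characters left out ...]
.........................
173 ...................#######............................................
174 ...............##########.#...........................................
175 ............############...#..........................................
176 .........###############..#........................................###
177 ....####################....................................##....####
178 ...####################....................................###....####
179 #######################.....................................##....####
180 #######################........................................#..####
181 #######################...........................................####
```

Call:
{"op": "apply_moves", "data": {"plan": [[0,0,0,0,2,-2,0.1],[0,0,0,0,2,-2,0.1],[0,0,0,0,2,-2,0.1],[0,0,0,10,2,-2,0.1],[0,0,0,20,2,-2,0.1]]}}

```text
time: 32.05
eef_pos: [0.5608, 0.0112, 0.2041]
tool_rot: [-0.078, 3.105, -0.001]
ft_force: [-0.0, -0.4, 0.1]
finger_gap: 0.626
grip_force: 0.0
```

Call:
{"op": "apply_moves", "data": {"plan": [[0,0,0,6,0,0,0.1],[0,0,0,12,0,0,0.1],[0,0,0,18,0,0,0.1],[0,0,0,23,1,0,0.1],[0,0,0,27,1,0,0.1]]}}

```text
time: 32.55
eef_pos: [0.5861, 0.0121, 0.2038]
tool_rot: [-0.077, 3.107, -0.002]
ft_force: [-2.0, -0.4, 0.7]
finger_gap: 0.453
grip_force: 1.1
```

Call:
{"op": "apply_moves", "data": {"plan": [[0,0,0,4,0,0,0.1],[0,0,0,8,0,0,0.1],[0,0,0,12,0,0,0.1],[0,0,0,16,0,0,0.1]]}}

```text
time: 32.95
eef_pos: [0.5954, 0.0111, 0.2018]
tool_rot: [-0.074, 3.131, -0.006]
ft_force: [-27.6, 3.8, 14.7]
finger_gap: 0.446
grip_force: 13.4
```

Call:
{"op": "apply_moves", "data": {"plan": [[0,0,0,4,0,0,0.1],[0,0,0,8,0,0,0.1],[0,0,0,8,0,0,0.1],[0,0,0,-20,0,0,0.1],[0,0,0,-60,0,0,0.1]]}}

```text
time: 33.45
eef_pos: [0.5429, 0.0125, 0.2043]
tool_rot: [-0.078, 3.102, -0.001]
ft_force: [-0.0, 0.7, 1.1]
finger_gap: 0.448
grip_force: 0.0
```

Call:
{"op": "apply_moves", "data": {"plan": [[0,0,0,-30,0,40,0.1],[0,0,0,-50,-30,80,0.1],[0,0,0,-80,-70,100,0.1],[0,0,0,-110,-110,110,0.1],[0,0,0,-110,-155,110,0.1]]}}

```text
time: 33.95
eef_pos: [0.4301, -0.1418, 0.3163]
tool_rot: [-0.082, 3.101, -0.001]
ft_force: [1.3, 0.7, 0.2]
finger_gap: 0.452
grip_force: 0.0
```

Call:
{"op": "apply_moves", "data": {"plan": [[0,0,0,0,-40,10,0.1],[0,0,0,0,-40,10,0.1]]}}

```text
time: 34.15
eef_pos: [0.4326, -0.1847, 0.3258]
tool_rot: [-0.07, 3.1, -0.004]
ft_force: [-0.6, 1.1, -0.1]
finger_gap: 0.451
grip_force: 0.0
```

Run:
```python
from h import *
np.set_printoptions(suppress=True,precision=1)
s=r.read_state();print(s["time"],np.round(s["eef_pos"]*1000,1))
t=cams.capture("top")[:,:,::-1];cv2.imwrite("pics/t11.png",t);p=cams.camera_params("top")
h=cv2.cvtColor(t,cv2.COLOR_BGR2HSV).astype(int)
for v in range(160,176): print(v,"".join("#" if (a<45 and b>70) else "." for a,b in h[v,262:332,1:]),h[v,[280,296,310],2])
# predicted bottom-rim rows, seated, large at (670.3,17.2,2.8)
def P(x,y,z):
    c,s=np.cos(.049),np.sin(.049);return proj([[.6703+c*x-s*y,.0172+s*x+c*y,z]],p)[0]
for n,x,w,z0,H in(("L",-.056,.065,0,.08),("M",-.057,.054,.003,.063),("S",-.058,.043,.006,.046)):
    print(n,"floor rim",P(x,w,z0),P(x,-w,z0),"top rim",P(x,w,z0+H),P(x,-w,z0+H))
b=cv2.imread("pics/top0.png")
d=np.abs(b.astype(int)-t).max(2)  # bystanders: mug / saucer / clip / lookalikes
for n,(x0,y0,x1,y1) in dict(mug=(182,112,228,148),sauc=(366,130,416,180),clip=(165,118,185,208)).items(): print(n,(d[y0:y1,x0:x1]>60).mean().round(3))
```

```text
34.15 [ 432.6 -184.7  325.8]
160 ..........##################################################.......... [156 137 139]
161 ..........###################################################......... [141 138 139]
162 ..........###################################################......... [133 138 138]
163 ..........##################################################.......... [134 138 139]
164 ..........###################################################......... [136 138 137]
165 ..........###################################################......... [136 139 125]
166 ..........##################################################.......... [125 138 135]
167 ..........#################################################........... [138 139 138]
168 ..........#################################################........... [141 128 158]
169 ..........################################################............ [134 140 160]
170 ...........###########################################................ [130 141 161]
171 .....................################################................. [128 128 199]
172 ......................#...#........................................... [125 128 201]
173 ...................................................................... [127 127 203]
174 ...................................................................... [128 127 206]
175 ...................................................................... [128 128 204]
L floor rim [272.3 170.4] [320.6 169.3] top rim [271.9 166.1] [322.9 165. ]
M floor rim [276.4 170.5] [316.6 169.6] top rim [276.3 167.2] [318.2 166.3]
S floor rim [280.5 170.6] [312.6 169.9] top rim [280.5 168.3] [313.6 167.5]
mug 0.0
sauc 0.255
clip 0.0
```

```bash
python3 -c "
from station import r
print(r.job_done())"
```

```text
the job is handed in; nothing more can be done
None
```

The three canisters are nested and the job is handed in at about 34 s: large is pushed against the batten, medium and small are inside it with mouths facing away, and small's rim stands about 4 mm proud of large's (2 mm nominal). The mug and clip are unmoved; the saucer looked unmoved, but shadow spoiled its final image check.

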